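# Gauge a container, then pull the telescoping gauge stand to its second stop and hold

## Task

Push the gauge's round knob down until its foot rests on the container standing below it, keep it there for about a second, then let the foot spring all the way back up. After that, take the head of the telescoping column so that your grip squeezes its release button in, pull it straight up past the first stop to the second, fully out, and finish holding it up there with the button still squeezed (it sinks back if let go), so that the container can be changed. Do not crush or shift the containers, and leave everything else on the table alone.

Things in the scene. Friction and masses are not known exactly. Their poses are not given: they have to be found in the camera images.
- gauge_stand: telescoping height-gauge stand, fixed to the table; origin at the column's axis on the table top, z up. Base plate 120 (x) by 90 (y) by 14 mm, column 25 mm across. In this frame the release button faces -x, and the gauge arm reaches 110 mm along +y from the column, so the container being gauged stands at (0, 110 mm). The second container waits about 150 mm away on the -y side. A 29 mm wide arm-and-boss lies no higher than 151 mm while the column is in
- head_grip (a point): middle of the head on top of the column, 158 mm above the table with the column in: black block 34 mm (stand x) by 38 mm (stand y) by 48 mm high (its top is 21 mm above this point, its underside 27 mm below). It rises with the column. Grip it from above across stand x, one finger on the button face and the other on the opposite face: 41 mm wide over the button when out, 35.5 mm when squeezed. Gripped across y the button is not pressed and the column stays locked
- button_face (a point): middle of the outer face of the release button, 24 mm from the column's axis on the -x side at the height of head_grip; the face is 20 mm wide (stand y) and 24 mm high; it is pressed along stand +x. Below it, down to 98 mm above the table, a thin tongue runs to a keeper that locks the column
- tele_button (a joint): release button travel in m: 0 out (column locked in), 0.0055 fully squeezed in, flush but for 1.5 mm. Unlocks beyond about 0.0035; full travel takes 6 N, it springs out when let go
- tele_upper (a joint): upper telescope section, in m: 0 in, 0.05 fully out = first stop. Sprung and weighted to sink back in, about 5 N to raise. It does not lock when out; let go, the column sinks back to about 0.012, where the button's toe sits on the keeper, and can be gripped and pulled again from there
- tele_lower (a joint): lower telescope section, in m: 0 in, 0.05 fully out = second stop. Stiffer, about 10 N in all to raise, so it follows once the upper one is out; the head then stands 100 mm above its start. It does not lock when out
- knob_top (a point): centre of the top of the gauge's round black knob (28 mm across, 14 mm high), on an upright 10 mm rod through the end of the gauge arm; 222 mm above the table when up
- foot_face (a point): centre of the underside of the gauge's foot, a disc 30 mm across at the rod's lower end, 119 mm below knob_top; 103 mm above the table when up
- gauge_foot (a joint): how far the knob, rod and foot are pushed down, in m: 0 up, 0.055 most. Sprung up: 1.3 N at the start to 3 N at full travel. It reads about 0.047 with the foot on the lidded cup (its lid is slightly sunk in the middle) and 0.014 with it on the shaker; beyond that it meets the container and goes no further
- lidded_cup: loose portion cup with a blue snap lid, 86x78 mm, 59 mm high; origin at the centre of its underside. It stands either under the gauge's foot or on the other side of the stand, waiting
- shaker: loose small salt shaker with a domed top, 44 mm across, 90 mm high; origin at the centre of its underside. It stands where the lidded cup does not
- sauce_cup_a: bystander: clear open sauce cup, 65 mm across, 33 mm high, behind the stand; origin at the centre of its underside
- sauce_cup_b: bystander: clear open sauce cup, 65 mm across, 33 mm high, in front of the stand; origin at the centre of its underside
- roll: bystander: roll of white labels lying flat, 62 mm across, 28 mm high; origin at the centre of its underside
- squeezer: bystander: white squeeze bottle, 50 mm across, 196 mm high, right rear; origin at the centre of its underside
- other_cup: bystander: lidded portion cup, 86x78x59 mm, left rear, not one of the two containers of the job; origin at the centre of its underside
- steel_pan: bystander: small stainless food pan, 182x121x95 mm, at the left; origin at the centre of its underside
- tube: bystander: upright card tube, 57 mm across, 198 mm high, left rear; origin at the centre of its underside
There are look-alikes about, which are no part of the job. Leave any green look-alike of the shaker alone.

How it is judged:
By the outcome, as a careful person would: the job done as asked, in the order asked, and still so for the second after the job is handed in, while the arm keeps its last pose, push and grip.
It also fails if it takes over 45 s, if anything falls off the work surface, if the arm or the gripper's body presses on something with over 40 N, if the wrist force passes 120 N, or if a joint passes its speed limit or range.

## Robot

A 6-joint arm with a two-finger parallel gripper is mounted at the origin on a cart in front of the work surface, level with it; the furniture and walls round the work are solid. World frame = base frame: x ahead of the robot, y to its left, z up, the work surface at z = 0. Lengths are in m, angles in rad, forces in N, time in s.
With the tool pointing down it reaches from about 0.3 to 0.875 m from the base axis. Payload 6.4 kg.
Tool frame: the origin (TCP) lies where the fingers leave the gripper's body, on its centre line; the fingertips stand 73 mm ahead of it and the grasp point (between the pads) lies 54 mm ahead of it; z points along the fingers, y is the line along which they close (so a half turn about z gives the same grasp; the last joint's range is limited). The gripper opens to 85 mm and grips with 20 to 120 N. Pads are 22 mm wide; open, the fingers measure 114 mm over their backs; the gripper's body (76 mm by 85 mm) begins 54 mm behind the grasp point. The pads swing forward as they close: fully open they stand 13 mm farther back than shut.
Start: joints at [1.079, 0.181, 1.607, -0, 1.354, -0.206], TCP at [0.162, 0.552, 0.304] pointing down, gripper open.
Joint ranges: [-2.99, 2.99], [-0.89, 2.07], [0.3, 2.58], [-1.14, 4.28], [0, 2.63], [-3.12, 3.12]. Speed limits (rad/s): [2.57, 2.57, 3.01, 3.14, 3.14, 3.14].

## Interface

Orientations are given as a unit quaternion [w, x, y, z].
In Python, from bench import ctrl gives the robot as it stands.
- The arm moves only by the tool carry_out, never from a script. Its argument "steps" is one flat list of numbers, 7 for each row, row after row: the shift along the tool's x, y, z in m, then the turn, a rotation vector about the tool's x, y, z in rad, then the opening, from 0 (shut) to 1 (fully open). In form: [dx, dy, dz, wx, wy, wz, claw, dx, dy, dz, wx, wy, wz, claw, ...]. A call has 1 to 20 rows; each row is the pose to reach, as a shift and turn from the pose commanded when the call began, along the tool's axes at that moment; what a row does not reach only later rows make up. A row lasts 1/10 s, in which the tool goes at most 50 mm and 8.59 degrees, less where a joint would pass 70% of its speed; a pose out of reach is approached as far as the arm can. A call with a gripper value outside its range is refused whole. The fingers move at their own pace and stop on an object; the grip force is fixed at half the most. Time passes only in rows, so rows that repeat a pose let the fingers close. It gives the time, the measured TCP pose, the force, the opening and the grip force at its end, in the units of the state.
- ctrl.get_obs(): the state, without advancing time (a new reading comes with each control period).
- ctrl.camera(name): name is "side" or "top" or "wrist"; returns the picture (420x560x3 uint8, red, green, blue); there is no depth.
- ctrl.camera_params(name): a dict with "vertical_fov" (degrees; the focal length in pixels is half the picture's height over the tangent of half this angle, whatever the lens; pixels are square), "cx", "cy" (the principal point, pixels), "cam_to_world" (4x4, takes a point from camera to world coordinates); the wrist camera has in their place "hand_eye" (4x4, takes a point from camera to tool coordinates, whose origin is the TCP and whose axes are the flange's). Camera axes: x right, y down, z forward; pixel columns grow to the right and rows downward; lengths in m; the calibration is good to about 2 mm. The wrist camera is an equidistant fisheye: a pixel r from the principal point sees the ray r / f radians off the axis. A picture is of the moment at which its call begins: read the wrist's pose just before it. camera_params takes no time and is no camera call.
- ctrl.hand_in(): hands the job in; it is judged then, once.
The state is a dict: "time_s": time; "q": joint angles; "dq": joint speeds; "joint_efforts": joint torques, N m; "eef_pos": TCP position; "eef_rot": TCP orientation; "wrist_force": force on the tool from outside, world axes, zero at the start; "torque": the same for the moment, N m; "opening": opening from 0.0 (shut) to 1.0 (fully open); "grasp_force": force on a finger pad.
Only numpy, scipy, OpenCV 4.12 (cv2) and the standard library are available. Lean on these libraries where they do the work, as an engineer would, in place of code of your own. Each camera call takes 0.05 s, during which the arm holds its last target. There are 200 camera calls.

## Working session

There is one attempt and no reset: what is moved stays moved. The work goes in short steps, Python scripts to look and compute and a tool call to move; the robot and the scene stay as the last step left them, time stands still between calls to the robot, and variables do not carry over. Pictures are saved under pics/ and viewed, at most 10 in all, crops included, and the job is handed in when it is done.

Besides the shell and the picture viewer there is one more tool, called after "Emit:" in YAML: its name, and indented under it one key for each argument. carry_out: Moves the arm, as the interface text tells. Its arguments: {"type":"object","properties":{"steps":{"type":"array"}},"required":["steps"]}

```bash
mkdir -p pics; ls
cat > h.py <<'E'
import numpy as np, cv2
from bench import ctrl
from scipy.spatial.transform import Rotation as R
def snap(n,f):
    im=ctrl.camera(n); cv2.imwrite(f'pics/{f}.png',im[:,:,::-1]); return im
def ray(n,u,v,pose=None):
    p=ctrl.camera_params(n); f=210/np.tan(np.radians(p['vertical_fov'])/2)
    d=np.array([(u-p['cx'])/f,(v-p['cy'])/f,1.])
    if n=='wrist':
        r=np.hypot(d[0],d[1]); d=np.array([d[0]/r*np.sin(r),d[1]/r*np.sin(r),np.cos(r)]) if r>0 else np.array([0,0,1.])
        T=np.eye(4); o=pose or ctrl.get_obs(); q=o['eef_rot']; T[:3,:3]=R.from_quat([q[1],q[2],q[3],q[0]]).as_matrix(); T[:3,3]=o['eef_pos']; M=T@p['hand_eye']
    else: M=np.array(p['cam_to_world'])
    return M[:3,3], M[:3,:3]@(d/np.linalg.norm(d))
def onz(n,u,v,z,pose=None):
    o,d=ray(n,u,v,pose); return o+d*(z-o[2])/d[2]
def proj(n,P):
    p=ctrl.camera_params(n); f=210/np.tan(np.radians(p['vertical_fov'])/2)
    c=np.linalg.inv(p['cam_to_world'])@np.append(P,1); return p['cx']+f*c[0]/c[2],p['cy']+f*c[1]/c[2]
E
python3 - <<'E'
from h import *
a=snap('top','top0');b=snap('side','side0');w=snap('wrist','wrist0')
for n in('top','side','wrist'):print(n,ctrl.camera_params(n))
o=ctrl.get_obs();print(o)
E
```

```text
pics
top {'vertical_fov': 53.765743287678255, 'cx': 276.0441838987006, 'cy': 210.78068786952585, 'cam_to_world': array([[ 0.00736677, -0.99098886,  0.13374159,  0.37647691],
       [-0.99963623, -0.01076822, -0.02472744, -0.02866048],
       [ 0.02594478, -0.13351078, -0.9907077 ,  1.42726593],
       [ 0.        ,  0.        ,  0.        ,  1.        ]])}
side {'vertical_fov': 45.5179740191044, 'cx': 272.1948664123803, 'cy': 209.78793656518707, 'cam_to_world': array([[-0.9992757 , -0.01233884,  0.03599767,  0.49243962],
       [-0.0374398 ,  0.48801096, -0.87203415,  1.19877332],
       [-0.00680737, -0.87275028, -0.48811945,  0.83801592],
       [ 0.        ,  0.        ,  0.        ,  1.        ]])}
wrist {'vertical_fov': 65.70646984690485, 'cx': 282.6335457618789, 'cy': 213.37961841555634, 'hand_eye': array([[ 7.03969138e-04, -9.55117522e-01, -2.96226306e-01,
         7.55121833e-02],
       [ 9.99999600e-01,  8.35940662e-04, -3.18853240e-04,
        -4.29183118e-04],
       [ 5.52169930e-04, -2.96225963e-01,  9.55117728e-01,
        -7.10159572e-02],
       [ 0.00000000e+00,  0.00000000e+00,  0.00000000e+00,
         1.00000000e+00]])}
{'time_s': 0.15, 'q': array([ 1.07869950e+00,  1.81372434e-01,  1.60776561e+00, -6.57687990e-07,
        1.35379899e+00, -2.06294736e-01]), 'dq': array([ 0.00096206, -0.00244814, -0.00396746, -0.00047464,  0.00064109,
        0.00115322]), 'joint_efforts': array([ 1.76455007e-03, -4.45259106e+01, -3.51694751e+01, -1.90286446e-04,
        5.80297754e-03, -2.02266449e-05]), 'eef_pos': array([0.1619335 , 0.55139215, 0.30319603]), 'eef_rot': array([-2.29682201e-04,  1.42415081e-01,  9.89806796e-01, -6.31730092e-04]), 'wrist_force': array([-0.79926715,  0.43315374, -0.44676585]), 'torque': array([-0.00921122,  0.04022409, -0.00726048]), 'grasp_force': 0.0, 'opening': 1.0026629125303468}
```

View pics/top0.png

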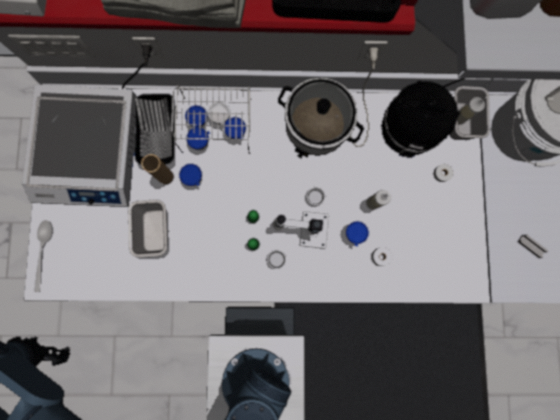

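View pics/side0.png

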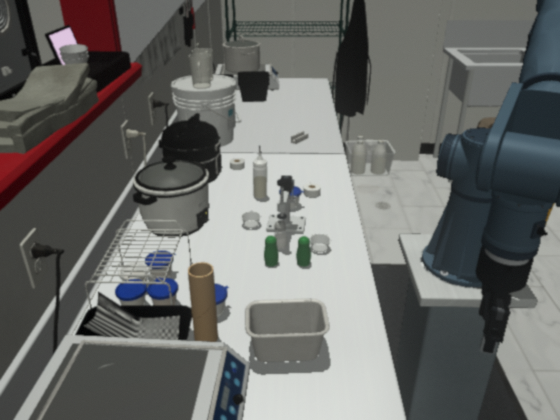

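The top view shows the stand head at about (315,226) and the knob at about (281,221), so the arm reaches image-left (+y). The blue lidded cup at (357,233) is on the waiting side, so the shaker should be under the foot. The green look-alikes are at (253,216) and (253,244). I'll confirm with an enlarged crop.

Run:
```python
from h import *
t=cv2.imread('pics/top0.png')[190:275,235:375]; s=cv2.imread('pics/side0.png')[165:275,230:340]
t=cv2.resize(t,None,fx=4.2,fy=4.2,interpolation=cv2.INTER_CUBIC)[:,:588]
s=cv2.resize(s,None,fx=5.4,fy=5.4,interpolation=cv2.INTER_CUBIC)
cv2.imwrite('pics/ct.png',t);cv2.imwrite('pics/cs.png',s)
# blobs of dark pixels
im=cv2.imread('pics/top0.png');g=im.max(2);m=np.zeros_like(g);m[190:275,260:340]=(g[190:275,260:340]<60)*255
n,l,st,c=cv2.connectedComponentsWithStats(m)
for i in range(1,n):
    if st[i,4]>8: print(st[i],c[i],onz('top',*c[i],.222).round(4),onz('top',*c[i],.179).round(4))
```

```text
[274 216  11  12  72] [279.01388889 220.94444444] [ 0.5093 -0.0677  0.222 ] [ 0.514  -0.0691  0.179 ]
[308 220  14  13 126] [314.6031746  226.25396825] [ 0.4947 -0.1721  0.222 ] [ 0.4989 -0.1772  0.179 ]
```

View pics/ct.png

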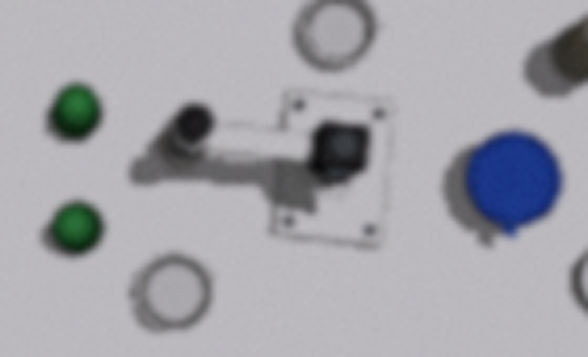

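View pics/cs.png

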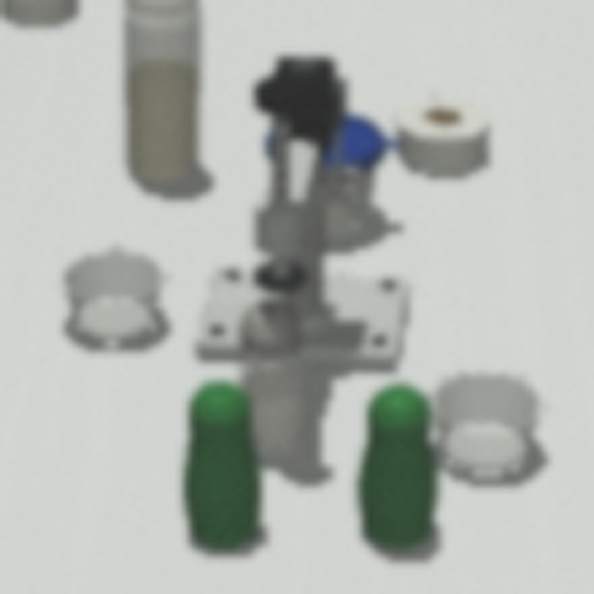

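The shaker (grey, clear) stands under the foot, the blue-lidded cup waits on the -y side, and both green ones are look-alikes. The stand yaw is about -0.12 rad. I'll move above the stand with the fingers shut.

Emit:
carry_out:
  steps: [0, 0, -0.05, 0, 0, 0, 0, 0, 0, -0.097, 0, 0, 0, 0, -0.518, -0.547, -0.097, 0, 0, 1.404, 0, -0.518, -0.547, -0.097, 0, 0, 1.404, 0, -0.518, -0.547, -0.097, 0, 0, 1.404, 0, -0.518, -0.547, -0.097, 0, 0, 1.404, 0, -0.518, -0.547, -0.097, 0, 0, 1.404, 0, -0.518, -0.547, -0.097, 0, 0, 1.404, 0, -0.518, -0.547, -0.097, 0, 0, 1.404, 0, -0.518, -0.547, -0.097, 0, 0, 1.404, 0, -0.518, -0.547, -0.097, 0, 0, 1.404, 0, -0.518, -0.547, -0.097, 0, 0, 1.404, 0, -0.518, -0.547, -0.097, 0, 0, 1.404, 0, -0.518, -0.547, -0.097, 0, 0, 1.404, 0, -0.518, -0.547, -0.097, 0, 0, 1.404, 0, -0.518, -0.547, -0.097, 0, 0, 1.404, 0, -0.518, -0.547, -0.097, 0, 0, 1.404, 0, -0.518, -0.547, -0.097, 0, 0, 1.404, 0, -0.518, -0.547, -0.097, 0, 0, 1.404, 0, -0.518, -0.547, -0.097, 0, 0, 1.404, 0]

```text
time_s: 2.15
eef_pos: [0.5045, -0.1183, 0.4006]
eef_rot: [-0.001, 0.748, 0.664, -0.0]
wrist_force: [0.3, 1.1, -0.4]
opening: 0.001
grasp_force: 0.0
```

Run:
```python
from h import *
o=ctrl.get_obs();w=snap('wrist','wrist1')
print(o['eef_pos'],o['eef_rot'])
m=((w.max(2)<60)*255).astype('uint8')
n,l,st,c=cv2.connectedComponentsWithStats(m)
for i in range(1,n):
    if st[i,4]>150: print(st[i],c[i].round(1),onz('wrist',*c[i],.222,o).round(4),onz('wrist',*c[i],.179,o).round(4))
```

```text
[ 0.5044614  -0.11833733  0.40059849] [-5.56154987e-04  7.47761647e-01  6.63967025e-01 -2.65333355e-05]
[449   2  44  55 404] [474.9  34. ] [0.6857 0.0192 0.222 ] [0.7154 0.03   0.179 ]
[   57    44   503   376 68037] [294.6 322.3] [ 0.5026 -0.2279  0.222 ] [ 0.5008 -0.2596  0.179 ]
[287  57  30  30 258] [296.8  76.6] [ 0.5274 -0.015   0.222 ] [ 0.5298 -0.01    0.179 ]
[541  56  19  82 293] [556.1  86.6] [ 0.7869 -0.0225  0.222 ] [ 0.834  -0.0188  0.179 ]
[215  63  35  34 733] [233.6  81.4] [ 0.4796 -0.0124  0.222 ] [ 0.4738 -0.007   0.179 ]
[   0   88   51  115 3583] [ 17.8 146.1] [ 0.2535 -0.0211  0.222 ] [ 0.2088 -0.0172  0.179 ]
[276 130  35  41 978] [292.7 152.8] [ 0.5175 -0.0731  0.222 ] [ 0.5183 -0.0781  0.179 ]
[   0  338   40   82 1116] [  9.5 386.9] [ 0.0153 -0.3683  0.222 ] [-0.0705 -0.4242  0.179 ]
```

View pics/wrist1.png

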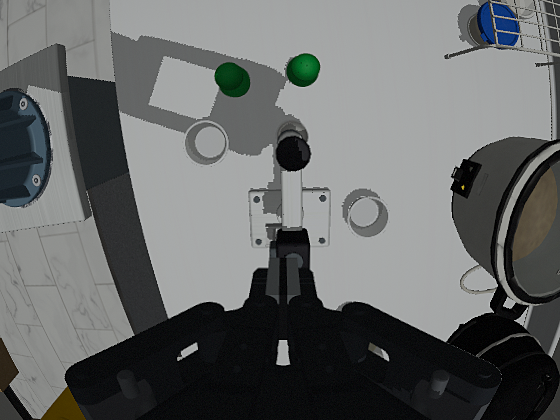

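The wrist view shows the knob at (293,153), the base plate corners near (249,188) and (330,188), the front of the head at (293,240), and both green look-alikes at the top. I'll cross-check the positions in the two views.

Run:
```python
from h import *
o=ctrl.get_obs()
for u,v in [(285,90),(395,97),(378,247),(270,232)]: print('top',onz('top',235+u/4.2,190+v/4.2,.014).round(4))
for u,v in [(249,188),(330,188),(249,247),(330,246)]: print('wr',onz('wrist',u,v,.014,o).round(4))
w=cv2.imread('pics/wrist1.png')
m=((w.max(2)<60)*255).astype('uint8')[120:185,265:325]
cs,_=cv2.findContours(m,0,2); c=max(cs,key=cv2.contourArea); print(cv2.minEnclosingCircle(c), cv2.fitEllipse(c))
for r in range(0,65,3): 
    x=np.flatnonzero(m[r]); 
    if len(x): print(r+120,x[0]+265,x[-1]+265)
print([p for p in (onz('wrist',276,250,.179,o).round(4),onz('wrist',310,250,.179,o).round(4))])
print('nadir', (ray('wrist',293,153,o)[0]).round(4))
# two-view knob
a,d=ray('top',279+.5,221); b,e=ray('wrist',293.2,150,o)
A=np.stack([d,-e],1); s=np.linalg.lstsq(A,b-a,rcond=None)[0]; print((a+d*s[0]).round(4),(b+e*s[1]).round(4))
```

```text
top [ 0.566  -0.1565  0.014 ]
top [ 0.5612 -0.2471  0.014 ]
top [ 0.4382 -0.232   0.014 ]
top [ 0.4495 -0.1441  0.014 ]
wr [ 0.4529 -0.1404  0.014 ]
wr [ 0.5696 -0.154   0.014 ]
wr [ 0.4392 -0.2318  0.014 ]
wr [ 0.563  -0.2449  0.014 ]
((30.685039520263672, 29.858266830444336), 21.934532165527344) ((27.92703628540039, 31.749521255493164), (33.70603942871094, 39.13398361206055), 22.595062255859375)
129 287 292
132 281 306
135 279 306
138 278 306
141 277 306
144 278 307
147 277 308
150 276 309
153 276 310
156 276 309
159 277 308
162 278 307
165 280 305
168 284 301
[array([ 0.4918, -0.1701,  0.179 ]), array([ 0.525 , -0.1741,  0.179 ])]
nadir [ 0.5131 -0.0435  0.4719]
[ 0.5148 -0.0708  0.1706] [ 0.5192 -0.0762  0.1713]
```

Run:
```python
import cv2
w=cv2.imread('pics/wrist1.png')[110:290,235:345]
cv2.imwrite('pics/cw.png',cv2.resize(w,None,fx=3.3,fy=3.3,interpolation=cv2.INTER_CUBIC))
```

```text
(no output)
```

View pics/cw.png

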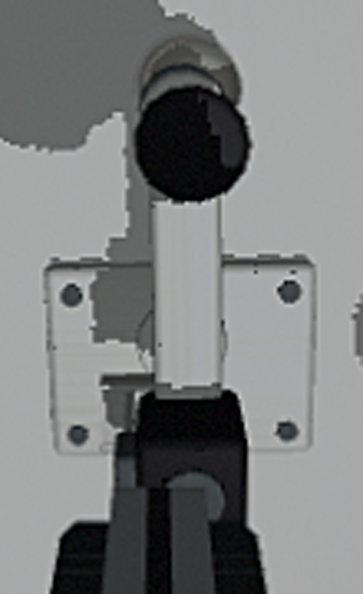

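Emit:
carry_out:
  steps: [0.0475, 0.007, 0, 0, 0, 0, 0, 0.0475, 0.007, 0.045, 0, 0, 0, 0, 0.0475, 0.007, 0.085, 0, 0, 0, 0, 0.0475, 0.007, 0.095, 0, 0, 0, 0, 0.0475, 0.007, 0.095, 0, 0, 0, 0, 0.0475, 0.007, 0.095, 0, 0, 0, 0]

```text
time_s: 2.8
eef_pos: [0.5182, -0.0728, 0.3081]
eef_rot: [0.001, 0.748, 0.664, 0.001]
wrist_force: [0.1, -0.6, 0.8]
opening: -0.0
grasp_force: 0.0
```

Run:
```python
from h import *
o=ctrl.get_obs();print(o['eef_pos'],o['wrist_force'])
w=snap('wrist','w2')[90:330,180:400];s=snap('side','s2')[150:260,230:340]
w=cv2.resize(w,(480,524),interpolation=cv2.INTER_CUBIC);s=cv2.resize(s,(320,524)[::1] and (320,320),interpolation=cv2.INTER_CUBIC)
c=np.zeros((524,800,3),'uint8');c[:,:480]=w;c[:320,480:]=s
cv2.imwrite('pics/c2.png',c[:,:,::-1])
```

```text
[ 0.51818744 -0.07276859  0.30807409] [ 0.10814818 -0.63029763  0.77265334]
```

View pics/c2.png

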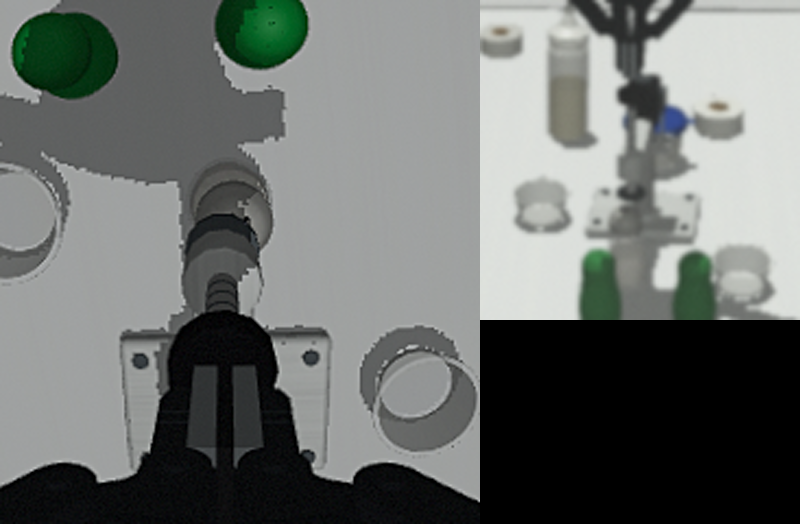

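The knob is laterally centred under the fingertips, with the shaker under the foot, so I'll press gently.

Emit:
carry_out:
  steps: [0, 0, 0.008, 0, 0, 0, 0, 0, 0, 0.014, 0, 0, 0, 0, 0, 0, 0.018, 0, 0, 0, 0, 0, 0, 0.02, 0, 0, 0, 0, 0, 0, 0.02, 0, 0, 0, 0]

```text
time_s: 3.4
eef_pos: [0.5175, -0.0729, 0.2857]
eef_rot: [-0.0, 0.748, 0.664, -0.0]
wrist_force: [1.3, -0.5, 2.0]
opening: -0.0
grasp_force: 0.8
```

Run:
```python
from h import *
import time
for _ in range(1):
  o=ctrl.get_obs();print(o['eef_pos'],o['wrist_force'],o['torque'],onz('wrist',222/2.183+180,312/2.183+90,.222,dict(eef_pos=np.array([.5182,-.0728,.3081]),eef_rot=o['eef_rot'])))
w=snap('wrist','w3');print(ctrl.get_obs()['wrist_force'])
```

```text
[ 0.51748654 -0.07293693  0.28566457] [ 1.26150277 -0.483195    2.03239551] [-0.05822594 -0.16957798 -0.0121347 ] [ 0.51955692 -0.05711298  0.222     ]
[0.79003567 0.15631636 1.20325344]
```

Emit:
carry_out:
  steps: [0, 0, 0.002, 0, 0, 0, 0, 0, 0, 0.004, 0, 0, 0, 0, 0, 0, 0.0045, 0, 0, 0, 0, 0, 0, 0.0045, 0, 0, 0, 0]

```text
time_s: 3.85
eef_pos: [0.5175, -0.0729, 0.2813]
eef_rot: [0.0, 0.748, 0.664, -0.0]
wrist_force: [0.1, -0.7, 2.2]
opening: -0.003
grasp_force: 0.8
```

Emit:
carry_out:
  steps: [0, 0, 0.001, 0, 0, 0, 0, 0, 0, 0.0015, 0, 0, 0, 0, 0, 0, 0.0015, 0, 0, 0, 0]

```text
time_s: 4.15
eef_pos: [0.5176, -0.0729, 0.2806]
eef_rot: [0.0, 0.748, 0.664, 0.0]
wrist_force: [-0.3, 0.3, 6.2]
opening: -0.002
grasp_force: 2.8
```

Contact is felt: the force jumped to 6 N at the expected height. I'll hold there.

Emit:
carry_out:
  steps: [0, 0, 0, 0, 0, 0, 0, 0, 0, 0, 0, 0, 0, 0, 0, 0, 0, 0, 0, 0, 0, 0, 0, 0, 0, 0, 0, 0, 0, 0, 0, 0, 0, 0, 0, 0, 0, 0, 0, 0, 0, 0, 0, 0, 0, 0, 0, 0, 0, 0, 0, 0, 0, 0, 0, 0, 0, 0, 0, 0, 0, 0, 0]

```text
time_s: 5.05
eef_pos: [0.5176, -0.0729, 0.2806]
eef_rot: [0.0, 0.748, 0.664, 0.0]
wrist_force: [-0.7, -0.6, 6.7]
opening: -0.003
grasp_force: 2.7
```

Run:
```python
from h import *
w=snap('wrist','w4');s=snap('side','s4');o=ctrl.get_obs();print(o['eef_pos'],o['wrist_force'],o['time_s'])
w=cv2.resize(w[90:330,180:400],(480,524),interpolation=cv2.INTER_CUBIC);s=cv2.resize(s[150:260,230:340],(320,320),interpolation=cv2.INTER_CUBIC)
c=np.zeros((524,800,3),'uint8');c[:,:480]=w;c[:320,480:]=s
cv2.imwrite('pics/c4.png',c[:,:,::-1])
```

```text
[ 0.51763867 -0.07288647  0.28058487] [-0.4973869  -1.03577057  4.62180468] 5.15
```

View pics/c4.png

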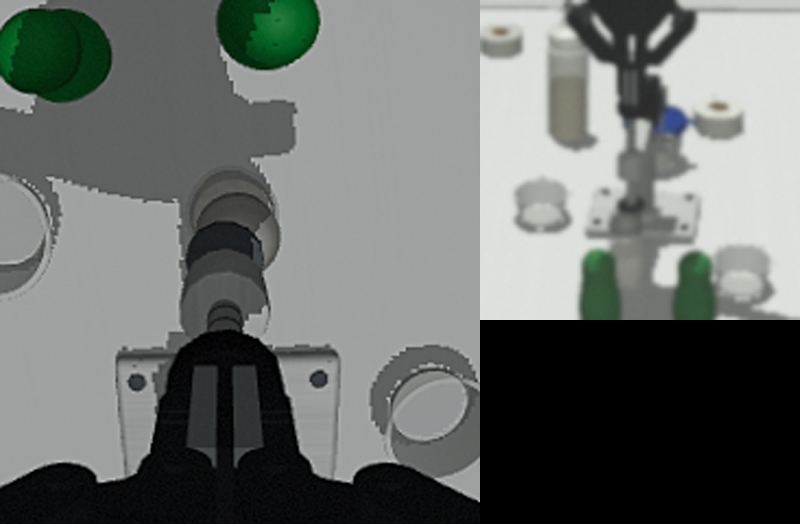

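The foot rests on the shaker, which hasn't moved, and has been held for over 1 s. I'll release it, rise, and go over the head with the gripper open.

Emit:
carry_out:
  steps: [0, 0, -0.006, 0, 0, 0, 0, 0, 0, -0.014, 0, 0, 0, 0, 0, 0, -0.03, 0, 0, 0, 0, 0, 0, -0.06, 0, 0, 0, 0.5, 0, 0, -0.1, 0, 0, 0, 1, -0.05, 0.001, -0.12, 0, 0, 0, 1, -0.1, 0.001, -0.12, 0, 0, 0, 1, -0.108, 0.001, -0.12, 0, 0, 0, 1, -0.108, 0.001, -0.12, 0, 0, 0, 1, -0.108, 0.001, -0.12, 0, 0, 0, 1, -0.108, 0.001, -0.12, 0, 0, 0, 1, -0.108, 0.001, -0.12, 0, 0, 0, 1]

```text
time_s: 6.35
eef_pos: [0.5058, -0.1788, 0.3997]
eef_rot: [-0.0, 0.747, 0.664, 0.0]
wrist_force: [-0.1, 0.2, 0.3]
opening: 1.001
grasp_force: 0.0
```

Run:
```python
from h import *
o=ctrl.get_obs();w=snap('wrist','w5');print(o['eef_pos'],o['eef_rot'],o['opening'])
a=cv2.resize(w[60:300,185:385],None,fx=2.5,fy=2.5,interpolation=cv2.INTER_CUBIC)
cv2.imwrite('pics/c5.png',a[:,:,::-1])
```

```text
[ 0.50579042 -0.17880126  0.39973471] [-3.03834260e-04  7.47289030e-01  6.64499068e-01  4.58688300e-05] 1.0012771482357254
```

View pics/c5.png

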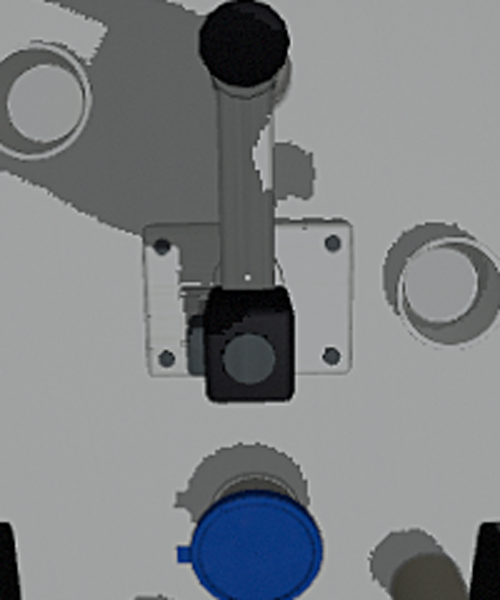

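The view shows the head's top disc at crop (249,358), which is image (284.6,203.2). The button is on the left at crop (187–206, 315–375), which is stand -x. The knob is back up.

Run:
```python
from h import *
o=dict(eef_pos=np.array([.50579,-.1788,.39973]),eef_rot=np.array([0,.7473,.6645,0]))
T=R.from_quat([.7473,.6645,0,0]).as_matrix()
for u,v,z in [(249,358,.179),(206,402,.179),(295,402,.179),(244,42,.222)]:
    P=onz('wrist',u/2.5+185,v/2.5+60,z,o); print(P.round(4),'tool',(T.T@(P-o['eef_pos'])).round(4))
for u,v in [(187,345),(218,120),(273,120),(222,240),(273,240)]:
    P=onz('wrist',u/2.5+185,v/2.5+60,.158 if u==187 else .151,o);print((T.T@(P-o['eef_pos'])).round(4))
```

```text
[ 0.5071 -0.1845  0.179 ] tool [-0.0055  0.0019  0.2207]
[ 0.4889 -0.1997  0.179 ] tool [-0.0228 -0.0143  0.2207]
[ 0.5224 -0.2037  0.179 ] tool [-0.0228  0.0194  0.2207]
[ 0.518  -0.0747  0.222 ] tool [ 0.1049 -0.      0.1777]
[-0.0059 -0.0226  0.2417]
[ 0.0826 -0.01    0.2487]
[0.0826 0.0113 0.2487]
[ 0.0351 -0.0086  0.2487]
[0.0352 0.0115 0.2487]
```

Emit:
carry_out:
  steps: [-0.0045, 0.0015, 0.045, 0, 0, 0, 1, -0.0045, 0.0015, 0.09, 0, 0, 0, 1, -0.0045, 0.0015, 0.13, 0, 0, 0, 1, -0.0045, 0.0015, 0.16, 0, 0, 0, 1, -0.0045, 0.0015, 0.18, 0, 0, 0, 1, -0.0045, 0.0015, 0.19, 0, 0, 0, 1, -0.0045, 0.0015, 0.19, 0, 0, 0, 1, -0.0045, 0.0015, 0.19, 0, 0, 0, 1]

```text
time_s: 7.2
eef_pos: [0.5072, -0.1849, 0.211]
eef_rot: [0.001, 0.748, 0.664, 0.0]
wrist_force: [0.5, -0.7, 0.7]
opening: 1.001
grasp_force: 0.0
```

Emit:
carry_out:
  steps: [0, 0, 0, 0, 0, 0, 0.7, 0, 0, 0, 0, 0, 0, 0.55, 0, 0, 0, 0, 0, 0, 0.5, 0, 0, 0, 0, 0, 0, 0.3, 0, 0, 0, 0, 0, 0, 0, 0, 0, 0, 0, 0, 0, 0, 0, 0, 0, 0, 0, 0, 0, 0, 0, 0, 0, 0, 0, 0, 0, 0, 0, 0, 0, 0, 0, 0, 0, 0, 0, 0, 0, 0]

```text
time_s: 8.2
eef_pos: [0.5066, -0.1849, 0.2108]
eef_rot: [0.0, 0.747, 0.664, -0.0]
wrist_force: [-2.5, -0.3, 6.7]
opening: 0.391
grasp_force: 58.9
```

Run:
```python
from h import *
o=ctrl.get_obs();print(o['opening']*85,o['grasp_force'],o['wrist_force'],o['torque'],o['eef_pos'])
```

```text
33.251513919943214 58.92125129699707 [-2.53136494 -0.31447477  6.72338922] [0.26800538 0.77450313 0.50915125] [ 0.50657743 -0.1849213   0.210814  ]
```

The grip width shows the button squeezed. I'll pull up slowly.

Emit:
carry_out:
  steps: [0, 0, -0.003, 0, 0, 0, 0, 0, 0, -0.008, 0, 0, 0, 0, 0, 0, -0.014, 0, 0, 0, 0, 0, 0, -0.02, 0, 0, 0, 0, 0, 0, -0.026, 0, 0, 0, 0, 0, 0, -0.03, 0, 0, 0, 0, 0, 0, -0.03, 0, 0, 0, 0]

```text
time_s: 8.9
eef_pos: [0.5065, -0.1848, 0.2405]
eef_rot: [0.0, 0.748, 0.664, -0.0]
wrist_force: [0.4, -1.8, -4.4]
opening: 0.392
grasp_force: 60.5
```

Emit:
carry_out:
  steps: [0, 0, -0.006, 0, 0, 0, 0, 0, 0, -0.012, 0, 0, 0, 0, 0, 0, -0.018, 0, 0, 0, 0, 0, 0, -0.024, 0, 0, 0, 0, 0, 0, -0.03, 0, 0, 0, 0, 0, 0, -0.036, 0, 0, 0, 0, 0, 0, -0.042, 0, 0, 0, 0, 0, 0, -0.048, 0, 0, 0, 0, 0, 0, -0.054, 0, 0, 0, 0, 0, 0, -0.06, 0, 0, 0, 0, 0, 0, -0.065, 0, 0, 0, 0, 0, 0, -0.067, 0, 0, 0, 0, 0, 0, -0.067, 0, 0, 0, 0]

```text
time_s: 10.2
eef_pos: [0.5065, -0.1848, 0.3071]
eef_rot: [-0.0, 0.748, 0.664, -0.0]
wrist_force: [0.2, -3.0, -8.8]
opening: 0.392
grasp_force: 60.6
```

Emit:
carry_out:
  steps: [0, 0, -0.002, 0, 0, 0, 0, 0, 0, -0.003, 0, 0, 0, 0, 0, 0, -0.004, 0, 0, 0, 0, 0, 0, -0.0045, 0, 0, 0, 0, 0, 0, -0.0045, 0, 0, 0, 0]

```text
time_s: 10.7
eef_pos: [0.5065, -0.1848, 0.3112]
eef_rot: [-0.0, 0.748, 0.664, -0.0]
wrist_force: [-0.4, -2.6, -9.5]
opening: 0.394
grasp_force: 60.8
```

Emit:
carry_out:
  steps: [0, 0, -0.001, 0, 0, 0, 0, 0, 0, -0.0015, 0, 0, 0, 0, 0, 0, -0.0015, 0, 0, 0, 0]

```text
time_s: 11.0
eef_pos: [0.5064, -0.1847, 0.3115]
eef_rot: [-0.001, 0.748, 0.664, -0.0]
wrist_force: [3.2, -4.5, -22.1]
opening: 0.391
grasp_force: 61.6
```

The force jumps at +100.5 mm, so the second stop is reached. I'll hold and check for slip and look at the scene.

Emit:
carry_out:
  steps: [0, 0, 0, 0, 0, 0, 0, 0, 0, 0, 0, 0, 0, 0, 0, 0, 0, 0, 0, 0, 0, 0, 0, 0, 0, 0, 0, 0, 0, 0, 0, 0, 0, 0, 0, 0, 0, 0, 0, 0, 0, 0]

```text
time_s: 11.6
eef_pos: [0.5064, -0.1847, 0.3115]
eef_rot: [-0.001, 0.748, 0.664, -0.0]
wrist_force: [3.1, -4.2, -22.3]
opening: 0.393
grasp_force: 61.7
```

Run:
```python
from h import *
s=snap('side','s6');o=ctrl.get_obs();print(o['eef_pos'],o['wrist_force'],o['opening'],o['grasp_force'])
cv2.imwrite('pics/c6.png',cv2.resize(s[90:280,210:360],None,fx=3.1,fy=3.1,interpolation=cv2.INTER_CUBIC)[:,:,::-1])
```

```text
[ 0.50636379 -0.18468877  0.3115093 ] [  4.06946882  -3.28902652 -21.89493884] 0.3908243356282896 61.65498644113541
```

View pics/c6.png

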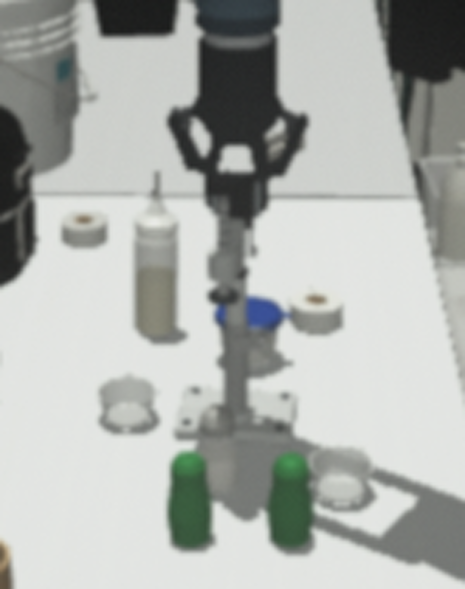

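The column is fully out and held steadily, with the foot at crop (224,296) well above the shaker and everything else in place. I'm handing in.

```bash
python3 -c "
from bench import ctrl
print(ctrl.hand_in())"
```

```text
the job is handed in; nothing more can be done
None
```

I pressed the gauge foot onto the shaker for just over 1 s and let it spring back up. The column is now held fully out at its second stop, about 100 mm up, with the button squeezed, and the job is handed in with no result shown.

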